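Fill the spice carousel and hold the pepper tin at the front

ROBOT

A 6-joint arm with a two-finger parallel gripper is mounted at the origin on a cart in front of the work surface, level with it; the furniture and walls round the work are solid. World frame = base frame: x ahead of the robot, y to its left, z up, the work surface at z = 0. Lengths are in mm, angles in rad, forces in N, time in s.
With the tool pointing down it reaches from about 300 to 775 mm from the base axis. Payload 14.6 kg.
Tool frame: the origin (TCP) lies between the finger pads, 19 mm behind the fingertips; this is the grasp point; z points along the fingers, y is the line along which they close (so a half turn about z gives the same grasp; the last joint's range is limited). The gripper opens to 94 mm and grips with 3 to 60 N. Pads are 16 mm wide; open, the fingers measure 119 mm over their backs; the gripper's body (75 mm by 177 mm) begins 78 mm behind the grasp point.
Start: joints at [-1.17, 0.3, 1.521, -0, 1.321, -0.067], TCP at [248, -490.903, 224.246] pointing down, gripper open.
Joint ranges: [-3.03, 3.03], [-0.79, 2.21], [0.23, 2.52], [-1.04, 4.18], [0, 3.07], [-2.55, 2.55]. Speed limits (rad/s): [2.22, 2.22, 2.57, 3.14, 3.14, 3.14].

INTERFACE

Orientations are given as [roll, pitch, yaw] about the fixed x, y, z axes, in that order (R = Rz(yaw) Ry(pitch) Rx(roll)).
In Python, from cell import manip gives the robot as it stands. The module is installed in compiled form; this text tells all that it offers.
- The arm moves only by the tool arm_command, never from a script. Its argument "rows" is one flat list of numbers, 5 for each row, row after row: the shift along the world's x, y, z in mm, then the turn about the world's z in degrees, then the finger opening in mm, from 0 to 94. In form: [dx, dy, dz, twist, jaw, dx, dy, dz, twist, jaw, ...]. A call has 1 to 5 rows; each row shifts and turns the commanded pose from where the row before left it; what a row does not reach is not made up. A row lasts 1/8 s, in which the tool goes at most 62.5 mm and 10.7 degrees, less where a joint would pass 70% of its speed; a pose out of reach is approached as far as the arm can. A call is refused whole if a number of a shift passes 62.5 or a number of a turn 10.7, either way. A call with a gripper value outside its range is refused whole. The fingers move at their own pace and stop on an object; "newtons" is the grip in N (left out, the last holds). Time passes only in rows, so rows that do not move let the fingers close. It gives the time, the measured TCP pose, the force and the opening at its end, in the units of the state.
- manip.read_state(): the state, without advancing time (a new reading comes with each control period).
- manip.camera(name): name is "scene" or "side" or "wrist"; returns a dict with "image" (400x640x3 uint8, blue, green, red), "z_map" (400x640 float32, mm along the optical axis (not along the pixel's ray), 0 where there is no reading), "fx", "fy", "cx", "cy" (pixels), "D" ([k1, k2, p1, p2, k3] as OpenCV has them; the pictures are not rectified), "pose" (4x4, takes a point from camera to world coordinates). Camera axes: x right, y down, z forward; pixel columns grow to the right and rows downward; lengths in mm; the calibration is good to about 2 mm. A picture is of the moment at which its call begins.
- manip.sign_off(): hands the job in, once; it reports no verdict.
The state is a dict: "clock": time; "joints": joint angles; "qd": joint speeds; "effort": joint torques, N m; "eef_pos": TCP position; "eef_rot": TCP orientation; "wrist_force": force on the tool from outside, world axes, zero at the start; "moment": the same for the moment, N m; "finger_gap": finger opening in mm.
Only numpy, scipy, OpenCV 4.12 (cv2) and the standard library are available. Lean on these libraries where they do the work, as an engineer would, in place of code of your own. Each camera call takes 0.05 s, during which the arm holds its last target. There are 200 camera calls.

TASK

Put the loose pepper tin and the loose glass spice jar upright into the two empty cups of the spice carousel, one in each, and let go of them. Then turn the carousel until the pepper tin stands at the front, in line with the pointer on its foot. Finish gripping the wooden handle in the middle of the carousel, holding it still with the tin at the pointer: do not let go at the end, and leave the cup, the bowl and the spoon where they are.

Things in the scene. Friction and masses are not known exactly. Their poses are not given: they have to be found in the camera images.
- pepper_tin: small closed grey pepper tin, smooth on top, with a dark band round it, a round cylinder 41 mm in diameter and 51 mm high, about 70 g, loose, standing on the worktop at the start; origin at the centre of its underside, z up
- spice_jar: loose glass spice jar with a flat steel cap that has a small knob in its middle: cap 39 mm in diameter from 32 to 48 mm up, knob 12 mm in diameter up to 56 mm, glass body 36 mm in diameter below it, about 80 g, standing on the worktop at the start; origin at the centre of its underside, z up. Three jars of the same look are fixed for good in other cups of the carousel
- carousel_foot: dark steel foot of the spice carousel, fixed to the worktop; origin on the worktop on the axis of the carousel. A pointer bar 16 mm wide and 6 mm high sticks out from it along its own -x, roughly towards the robot, to 144 mm from the axis: that is the front.
- carousel (a joint): turn of the platter on its foot, rad, counter-clockwise seen from above (6.28 either way); light friction (0.06 N m) keeps it where it is left. The platter is a wooden disc 232 mm wide, its top 20 mm above the worktop, with five round cups 72 degrees apart. At 0 a fixed jar is at the front and the two empty cups are 72 degrees to either side of it
- pocket_a (a point): centre of the floor of one empty cup, on top of the platter, 20 mm above the worktop and 80 mm from the axis; it turns with the platter. A cup is a thin steel ring 50 mm wide inside with a flared mouth, its rim 24 mm above its floor. Either item may go in either empty cup
- pocket_b (a point): centre of the floor of the other empty cup, as pocket_a. Wall cabinets hang above the back of the worktop, 520 mm up, one corner as near as x 0.55, y -0.05: keep the wrist clear of it when crossing over
- front_spot (a point): fixed point on the foot: where the floor centre of a cup is when that cup is at the front, 80 mm from the axis along the pointer and 20 mm above the worktop
- pointer_tip (a point): tip of the pointer on the foot, 144 mm from the axis, 6 mm above the worktop
- handle_grip (a point): the place to grip the handle, on the axis, 106 mm above the worktop. The handle is an upright flat wooden bar 46 mm long (the point's x), 14 mm thick (its y) and 28 mm high, from 86 to 114 mm above the worktop, on a post 14 mm thick; it turns with the platter (at joint 0 it points along the pointer). In a cup, the tin's top is 71 mm above the worktop and a jar's knob 76 mm
- cup_small: small handled cup, 59 mm wide and 58 mm high, bystander
- bowl_carrots: bowl of grated carrots, 151 mm wide and 124 mm high, bystander
- spoon_nylon: long black cooking spoon, 325 mm, lying on the worktop on the left, bystander
Things that resemble listed ones, but are neither listed nor needed, are in the scene too. Leave any green, purple or yellow look-alike of the pepper_tin alone.

How it is judged (in metres and radians):
On the way, in this order (a step that is already met when the one before it is completed fails the run):
1. tin and jar each stand in an empty cup, let go, before the tin's cup has been turned to the front (more than 30 mm from the front spot) (((horizontal distance between pepper_tin and pocket_a below 0.01 m and z of pepper_tin in the frame of pocket_a between -0.005 and 0.006 m and angle between each of pepper_tin, spice_jar's own z axis and vertical below 0.12 rad and horizontal distance between spice_jar and pocket_b below 0.01 m and z of spice_jar in the frame of pocket_b between -0.005 and 0.006 m) or (horizontal distance between pepper_tin and pocket_b below 0.01 m and z of pepper_tin in the frame of pocket_b between -0.005 and 0.006 m and angle between each of pepper_tin, spice_jar's own z axis and vertical below 0.12 rad and horizontal distance between spice_jar and pocket_a below 0.01 m and z of spice_jar in the frame of pocket_a between -0.005 and 0.006 m)) and contact force between the fingers and pepper_tin below 0.3 N and contact force between the fingers and spice_jar below 0.3 N and horizontal distance between pepper_tin and front_spot above 0.03 m), for 0.2 s.
2. the tin is at the front and the carousel is held still by the handle (((horizontal distance between pepper_tin and pocket_a below 0.01 m and z of pepper_tin in the frame of pocket_a between -0.005 and 0.006 m and angle between each of pepper_tin, spice_jar's own z axis and vertical below 0.12 rad and horizontal distance between spice_jar and pocket_b below 0.01 m and z of spice_jar in the frame of pocket_b between -0.005 and 0.006 m) or (horizontal distance between pepper_tin and pocket_b below 0.01 m and z of pepper_tin in the frame of pocket_b between -0.005 and 0.006 m and angle between each of pepper_tin, spice_jar's own z axis and vertical below 0.12 rad and horizontal distance between spice_jar and pocket_a below 0.01 m and z of spice_jar in the frame of pocket_a between -0.005 and 0.006 m)) and contact force between the fingers and pepper_tin below 0.3 N and contact force between the fingers and spice_jar below 0.3 N and horizontal distance between pepper_tin and front_spot below 0.014 m and contact force between the fingers and carousel above 3 N and distance between the grasp point and handle_grip below 0.035 m and velocity of joint carousel between -0.05 and 0.05 rad/s), for 0.3 s.
At the end, for the whole second after the job is handed in: Tin and jar upright (0.12 rad), one in each empty cup (within 10 mm of its centre, 6 mm of its floor), untouched by the fingers; tin within 14 mm of the front spot; tool point within 35 mm of the grip point and fingers pressing the carousel with over 3 N; carousel still (under 0.05 rad/s) (all of step 2); the arm keeps its last pose, push and grip.
It fails at once if a bystander is moved by more than 30 mm (distance of any of cup_small, bowl_carrots, spoon_nylon from where it was at the start of the episode above 0.03 m).
It also fails if it takes over 72 s, if anything falls off the work surface, if the arm or the gripper's body presses on something with over 40 N, if the wrist force passes 120 N, or if a joint passes its speed limit or range.

## Working session

There is one attempt and no reset: what is moved stays moved. The work goes in short steps, Python scripts to look and compute and a tool call to move; the robot and the scene stay as the last step left them, time stands still between calls to the robot, and variables do not carry over. Pictures are saved under pics/ and viewed, on a budget of 10 in all, crops included, one or two more only if the job needs it, and the job is handed in when it is done.

Besides the shell and the picture viewer there is one more tool, called after ">>>" by a JSON object that holds its "api" and its "payload". arm_command: Moves the arm, as the interface text tells. Its arguments: {"type":"object","properties":{"rows":{"type":"array","items":{"type":"number"}},"newtons":{"type":"number"}},"required":["rows"]}

```bash
mkdir -p pics
cat > h.py <<'E'
import numpy as np, cv2, pickle
from cell import manip
def snap(n,tag):
    c=manip.camera(n); pickle.dump(c,open(f'pics/{tag}.pkl','wb')); cv2.imwrite(f'pics/{tag}.png',c['image']); return c
def load(tag): return pickle.load(open(f'pics/{tag}.pkl','rb'))
def K(c): return np.array([[c['fx'],0,c['cx']],[0,c['fy'],c['cy']],[0,0,1.]])
def ray(c,uv):
    p=cv2.undistortPoints(np.array(uv,float).reshape(-1,1,2),K(c),np.array(c['D'],float)).reshape(-1,2)
    d=np.c_[p,np.ones(len(p))]; P=np.array(c['pose']); return P[:3,3],d@P[:3,:3].T
def onplane(c,uv,z):
    o,d=ray(c,uv); return o+d*((z-o[2])/d[:,2])[:,None]
def cloud(c):
    h,w=c['z_map'].shape; u,v=np.meshgrid(np.arange(w),np.arange(h))
    o,d=ray(c,np.c_[u.ravel(),v.ravel()]); z=c['z_map'].ravel().astype(float)
    X=o+d*z[:,None]; X[z==0]=np.nan; return X.reshape(h,w,3)
def proj(c,X):
    P=np.linalg.inv(np.array(c['pose'])); r,_=cv2.Rodrigues(P[:3,:3])
    return cv2.projectPoints(np.array(X,float).reshape(-1,1,3),r,P[:3,3],K(c),np.array(c['D'],float))[0].reshape(-1,2)
E
python3 - <<'E'
from h import *
for n in ['scene','side','wrist']:
    c=snap(n,n+'0'); print(n,c['fx'],c['cx'],c['cy'],c['D'],np.round(c['pose'],2).tolist())
print(manip.read_state())
E
```

```text
scene 491.27879608224384 323.4081410723455 201.67891796483147 [0.00173418 0.         0.         0.         0.        ] [[-0.59, -0.52, 0.61, -428.98], [-0.8, 0.38, -0.46, 597.48], [0.01, -0.77, -0.64, 1003.68], [0.0, 0.0, 0.0, 1.0]]
side 362.1545938569098 315.86720989510354 192.27225918138203 [0.0218721 0.        0.        0.        0.       ] [[0.88, -0.22, 0.42, -85.28], [-0.47, -0.44, 0.76, -954.49], [0.01, -0.87, -0.49, 689.82], [0.0, 0.0, 0.0, 1.0]]
wrist 327.84376587637695 314.6763125410146 195.40374905269135 [-0.0484109  0.         0.         0.         0.       ] [[0.45, -0.86, -0.23, 315.54], [-0.89, -0.44, -0.11, -457.11], [-0.0, 0.26, -0.97, 384.64], [0.0, 0.0, 0.0, 1.0]]
{'clock': 0.15, 'joints': array([-1.16960099e+00,  3.00342664e-01,  1.52144183e+00, -3.69350167e-06,
        1.32069965e+00, -6.66076908e-02]), 'qd': array([-0.00134154, -0.00141659, -0.00026381, -0.0013056 ,  0.00076675,
       -0.00038662]), 'effort': array([ 1.94954686e-03, -5.31962657e+01, -3.52822459e+01,  7.09069404e-02,
        2.36047996e-02, -5.50256084e-05]), 'eef_pos': array([ 247.92963162, -490.74084611,  223.81568223]), 'eef_rot': array([-3.14070290e+00, -5.57664997e-05,  4.67803915e-01]), 'wrist_force': array([0.35473385, 0.16591256, 0.085566  ]), 'moment': array([-0.05066084, -0.00166819, -0.03348915]), 'finger_gap': 93.92324401156954}
```

View pics/scene0.png

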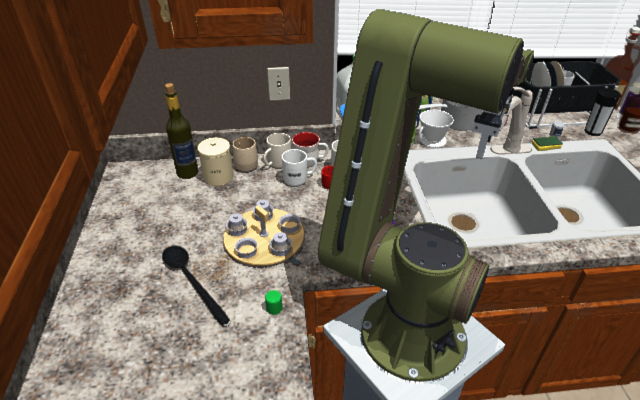

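View pics/side0.png

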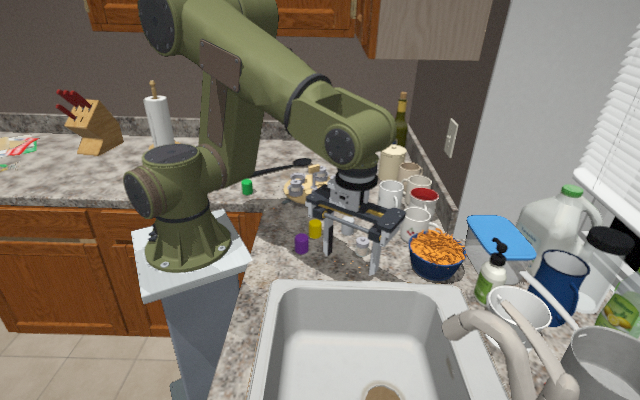

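The scene view shows the carousel at (263,236), with empty cups at (289,223) and (246,248), and the green decoy at (274,302). The side view shows the purple (302,243) and yellow (316,228) decoys, with something jar-like near (363,243) by the fingers. Next is the wrist view.

View pics/wrist0.png

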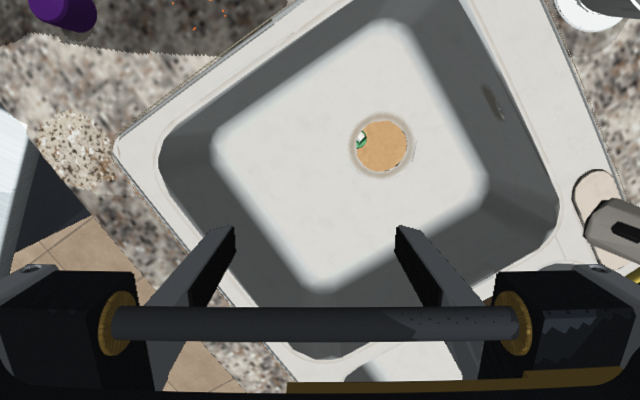

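Run:
```python
from h import *
c=load('side0'); im=c['image'][150:290,270:430]
cv2.imwrite('pics/side0crop.png',cv2.resize(im,None,fx=5,fy=4.2,interpolation=cv2.INTER_CUBIC)[:600,:800])
X=cloud(c)
for u,v in [(302,243),(316,228),(363,243),(345,226)]: print(u,v,np.round(X[v,u]),onplane(c,[(u,v)],25).round())
c=load('scene0');X=cloud(c)
for u,v in [(263,236),(289,223),(246,248),(274,302),(262,212)]: print(u,v,np.round(X[v,u]),onplane(c,[(u,v)],20).round())
```

```text
302 243 [ 286. -195.   39.] [[ 294. -178.   25.]]
316 228 [ 358. -147.   39.] [[ 367. -129.   25.]]
363 243 [ 437. -285.   48.] [[ 456. -261.   25.]]
345 226 [ 447. -173.   35.] [[ 455. -161.   25.]]
263 236 [479. 129.  26.] [[485. 126.  20.]]
289 223 [486.  36.  22.] [[487.  35.  20.]]
246 248 [469. 190.  23.] [[472. 189.  20.]]
274 302 [247. 236.  46.] [[265. 226.  20.]]
262 212 [482. 124. 113.] [[577.  74.  20.]]
```

View pics/side0crop.png

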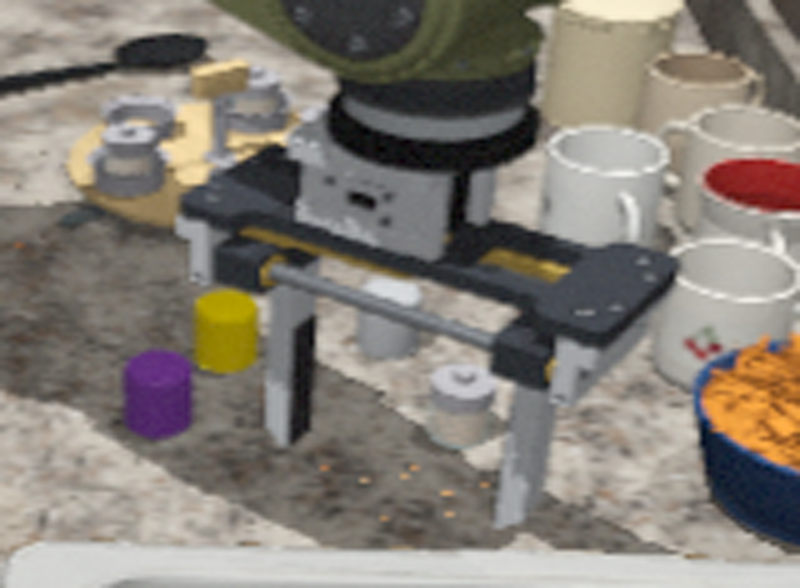

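The dull grey tin is at side crop (390,318), i.e. side pixel (348,226). The loose jar with the knob is at crop (463,400), i.e. pixel (363,245). The purple (160,395) and yellow (227,330) decoys are ruled out by colour. I'll move over them to look from the wrist.

>>> {"api": "arm_command", "payload": {"rows": [26,48,8,-5,94,26,48,8,-5,94,26,48,8,-5,94,26,48,8,-5,94,26,48,8,-5,94]}}

```text
clock: 0.78
eef_pos: [378.5, -249.2, 264.5]
eef_rot: [-3.142, -0.0, 0.028]
wrist_force: [-0.0, -0.5, 1.2]
finger_gap: 94.3
```

Run:
```python
from h import *
c=snap('wrist','w1'); snap('side','s1'); snap('scene','c1'); s=manip.read_state(); print(s['eef_pos'],s['eef_rot'],s['clock'])
print(proj(c,[[450,-175,25],[440,-285,25]]))
```

```text
[ 378.82741483 -249.38519504  264.59633358] [ 3.14117099e+00 -5.96079968e-04  3.49801150e-02] 0.925
[[254.11942792 110.20873973]
 [346.26139297 121.39465471]]
```

View pics/w1.png

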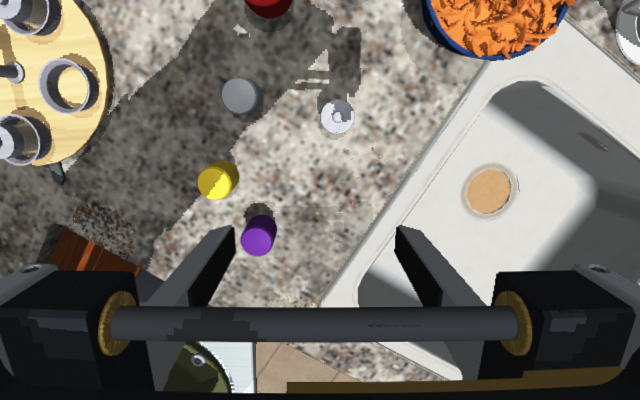

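The wrist view shows the grey tin at (239,96), the loose jar with its knob at (337,117), an empty cup at (70,87) and the pointer end at (57,172). The red cup is at (268,5). Now I'll measure these.

Run:
```python
from h import *
c=load('w1'); X=cloud(c); n=np.nan
def top(uv,r,zlo,zhi):
    v,u=np.mgrid[:400,:640]; m=(np.hypot(u-uv[0],v-uv[1])<r)&(X[...,2]>zlo)&(X[...,2]<zhi)
    P=X[m]; cnt=np.c_[u[m],v[m]]
    (cx,cy),rad=cv2.minEnclosingCircle(P[:,:2].astype(np.float32))
    print(uv,len(P),'mean',P.mean(0).round(1),'circ',round(cx,1),round(cy,1),round(rad,1),'zmed',np.median(P[:,2]).round(1))
top((239,94),28,46,58); top((337,117),28,42,51); top((337,117),28,52.5,62)
# colour: tin top
hsv=cv2.cvtColor(c['image'],cv2.COLOR_BGR2HSV); print(hsv[94,239],c['image'][94,239])
print('pointer', onplane(c,[(57,172),(60,183)],6).round(1))
for t in ['c1','w1','s1']:
    c=load(t); X=cloud(c)
    # handle: z 86..116 inside x 400..560,y 50..200
    m=(X[...,2]>108)&(X[...,2]<119)&(abs(X[...,0]-480)<90)&(abs(X[...,1]-125)<90)
    P=X[m]
    if len(P)>10:
        r=cv2.minAreaRect(P[:,:2].astype(np.float32)); print(t,'handle',len(P),P.mean(0).round(1),r)
    m=(X[...,2]>14)&(X[...,2]<24)&(abs(X[...,0]-480)<140)&(abs(X[...,1]-125)<140)
    P=X[m][:,:2]
    if len(P)>10: print(t,'disc',len(P),cv2.minEnclosingCircle(P.astype(np.float32)), P.min(0),P.max(0))
```

```text
(239, 94) 1079 mean [ 466.  -163.1   50.4] circ 465.7 -162.5 20.6 zmed 50.6
(337, 117) 853 mean [ 446.6 -272.1   48.3] circ 446.4 -272.3 19.5 zmed 48.3
(337, 117) 92 mean [ 446.2 -272.    56.1] circ 446.2 -272.0 5.9 zmed 56.3
[104  19 144] [144 139 133]
pointer [[364.9  96.5   6. ]
 [349.8  94.9   6. ]]
c1 handle 67 [488.6 121.2 113. ] ((491.7803955078125, 121.31730651855469), (47.57438278198242, 15.46310043334961), 5.6984333992004395)
c1 disc 2124 ((491.2953186035156, 119.97240447998047), 117.92012023925781) [374.55059632   7.02274827] [608.89276212 236.0636358 ]
w1 disc 10120 ((476.4599609375, 97.28736877441406), 112.82555389404297) [376.18080326   2.88184139] [571.88896108 159.17491672]
s1 handle 29 [487.7 117.  111.5] ((487.3936462402344, 117.63275909423828), (43.36920166015625, 16.37250328063965), 10.824190139770508)
s1 disc 788 ((484.76678466796875, 118.68273162841797), 116.90009307861328) [371.99729163   2.76424001] [592.4620277  227.30110865]
```

The sizes agree: tin radius 20.6 mm with its top at 50.6, cap radius 19.5 mm, knob top at 56.3. I'll grasp the tin high so the fingertips stay above the cup rim.

>>> {"api": "arm_command", "payload": {"rows": [29,29,-36,-1,70,29,29,-36,-1,70,29,29,-36,0,70,0,0,-50,0,70,0,0,-40,0,70]}}

```text
clock: 1.55
eef_pos: [464.3, -164.4, 64.0]
eef_rot: [-3.141, 0.002, -0.003]
wrist_force: [-0.2, -0.6, 0.7]
finger_gap: 70.0
```

Run:
```python
from h import *
s=manip.read_state(); print(s['eef_pos'],s['eef_rot'],s['clock'],s['joints'])
c=snap('wrist','w2');X=cloud(c)
uv=proj(c,[[465.7,-162.5,51]])[0];print(uv)
v,u=np.mgrid[:400,:640]; m=(np.hypot(u-uv[0],v-uv[1])<150)&(X[...,2]>48)&(X[...,2]<54)&(np.hypot(X[...,0]-466,X[...,1]+163)<35)
P=X[m]; print(len(P), cv2.minEnclosingCircle(P[:,:2].astype(np.float32)) if len(P) else '')
```

```text
[ 464.28408591 -164.44954026   63.9595607 ] [-3.14108614e+00  1.53613351e-03 -2.64454246e-03] 1.55 [-4.14710365e-01  3.78327414e-01  1.83114613e+00 -1.87980760e-04
  9.33729527e-01  1.15884283e+00]
[311.59038985 242.45130729]
3423 ((465.6415710449219, -154.9164276123047), 27.02336883544922)
```

>>> {"api": "arm_command", "payload": {"rows": [1.5,2,-10,0,70,0,0,-8,0,70,0,0,0,0,36,0,0,0,0,36,0,0,0,0,36], "newtons": 25}}

```text
clock: 2.22
eef_pos: [466.8, -162.0, 48.8]
eef_rot: [3.141, -0.001, -0.003]
wrist_force: [-0.3, 0.2, -0.4]
finger_gap: 43.6
```

>>> {"api": "arm_command", "payload": {"rows": [0,0,0,0,36,0,0,25,0,36,0,0,40,0,36,-20,40,40,0,36,-30,50,0,0,36]}}

```text
clock: 2.85
eef_pos: [417.1, -71.5, 155.6]
eef_rot: [3.141, -0.005, -0.005]
wrist_force: [0.8, 0.2, -1.0]
finger_gap: 40.8
```

>>> {"api": "arm_command", "payload": {"rows": [-15,50,0,0,36,0,50,0,0,36,0,50,0,0,36,0,25,0,0,36,0,0,0,0,36]}}

```text
clock: 3.48
eef_pos: [401.3, 104.2, 153.3]
eef_rot: [-3.142, 0.0, -0.001]
wrist_force: [-0.9, -0.8, -1.5]
finger_gap: 40.5
```

Run:
```python
from h import *
s=manip.read_state(); print(s['eef_pos'],s['eef_rot'],s['clock'],s['finger_gap'])
c=snap('wrist','w3');snap('scene','c3');X=cloud(c)
near=lambda z0,z1,cx=490,cy=120,r=130:(X[...,2]>z0)&(X[...,2]<z1)&(np.hypot(X[...,0]-cx,X[...,1]-cy)<r)
P=X[near(109,120)&(X[...,0]>455)]; print('handle',len(P),P.mean(0),cv2.minAreaRect(P[:,:2].astype(np.float32)))
P=X[near(15,24)]; print('disc',len(P),cv2.minEnclosingCircle(P[:,:2].astype(np.float32)))
m=near(40,47).astype(np.uint8)
k,l,st,ce=cv2.connectedComponentsWithStats(m)
for i in range(1,k):
    if st[i,4]>60:
        P=X[l==i]; print('z40-47',st[i],P.mean(0).round(1),cv2.minEnclosingCircle(P[:,:2].astype(np.float32)))
m=near(72,80).astype(np.uint8)
k,l,st,ce=cv2.connectedComponentsWithStats(m)
for i in range(1,k):
    if st[i,4]>20: P=X[l==i]; print('knob',st[i,4],P.mean(0).round(1),cv2.minEnclosingCircle(P[:,:2].astype(np.float32)))
```

```text
[401.27590533 104.15704744 153.26021594] [-3.14155297e+00  5.60668002e-05 -7.28097596e-04] 3.475 40.51965254279454
handle 1877 [491.54304484 119.28453883 113.96371011] ((491.35418701171875, 119.52613067626953), (45.79027557373047, 14.102958679199219), 5.052083969116211)
disc 34508 ((491.2894592285156, 119.81253051757812), 116.0700912475586)
z40-47 [184   0  82  51 870] [536.3 173.8  43.1] ((550.8458862304688, 172.15293884277344), 31.126659393310547)
z40-47 [309   0  82  39 727] [541.1  77.   43.1] ((554.4500122070312, 78.1531753540039), 30.423330307006836)
z40-47 [221   5  29  29 101] [540.7 160.9  43.5] ((543.9029541015625, 165.43399047851562), 14.350955963134766)
z40-47 [328   5  37  17  81] [544.9  83.   43.5] ((549.7257690429688, 80.43190002441406), 14.17864990234375)
z40-47 [ 355   73   77   79 1545] [474.9  39.3  43. ] ((473.47857666015625, 41.11997604370117), 31.29520034790039)
z40-47 [ 169   91   75   77 1473] [460.8 196.4  43. ] ((459.85870361328125, 192.79820251464844), 31.36345100402832)
z40-47 [269 152  73  65 961] [419.7 115.   43.1] ((411.64044189453125, 112.606201171875), 31.103439331054688)
knob 44 [546.9 171.4  74.5] ((547.9053955078125, 171.4784698486328), 4.299606800079346)
knob 126 [414.  112.9  75.9] ((412.0831604003906, 112.63436889648438), 5.854602813720703)
```

View pics/w3.png

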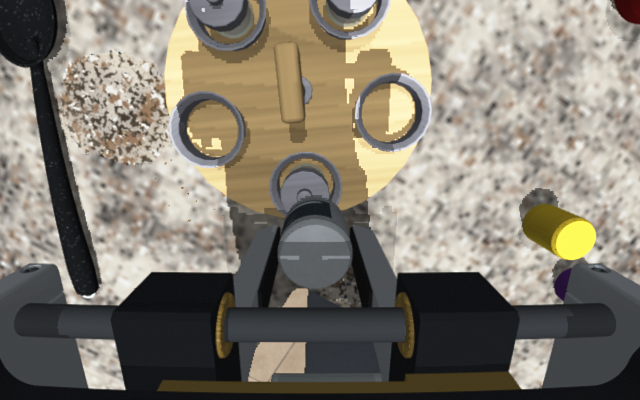

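The view shows empty cups at (207,130) and (392,112), the handle at (289,82), the front jar at (305,190) and the held tin at (315,250) with its dark band visible. The depth fits give:

| Item | Measurement |
|---|---|
| Axis | (491.3, 119.7) |
| Left cup | (459.9, 192.8), 79.6 mm from the axis |
| Right cup | (473.5, 41.1), 80.6 mm from the axis |
| Platter angle | 5.1° |

The cup distances agree with the stated 80 mm. The tin goes in the left cup.

>>> {"api": "arm_command", "payload": {"rows": [19.5,29.5,-10,0,36,19.5,29.5,-10,0,36,19.5,29.5,-20,0,36,0,0,-10,0,36,0,0,0,0,36]}}

```text
clock: 4.2
eef_pos: [459.5, 190.3, 102.6]
eef_rot: [3.141, 0.002, -0.004]
wrist_force: [1.4, -0.2, -0.5]
finger_gap: 40.7
```

Run:
```python
from h import *
s=manip.read_state(); print(s['eef_pos'],s['eef_rot'],s['clock'],s['finger_gap'],s['wrist_force'])
c=snap('wrist','w4');X=cloud(c)
m=(np.hypot(X[...,0]-460,X[...,1]-193)<40)
z=X[...,2]
ys=s['eef_pos']
m2=m&(z>ys[2]-5)&(z<ys[2]+12)&(abs(X[...,1]-ys[1])<19)
P=X[m2];print('tin top',len(P),P.mean(0),np.percentile(P[:,2],[5,50,95]),P.min(0),P.max(0))
# pointer from w1 and c3: dark pixels at z 2..10 outside disc
for t in ['w1','w2','c3','c1']:
    c=load(t);X=cloud(c);r=np.hypot(X[...,0]-491.3,X[...,1]-119.7)
    g=c['image'].max(2)
    m=(r>119)&(r<150)&(X[...,2]>4)&(X[...,2]<10)&(X[...,0]<400)&(abs(X[...,1]-105)<50)
    P=X[m]
    if len(P): 
        a=np.degrees(np.arctan2(119.7-P[:,1],491.3-P[:,0])); print(t,len(P),'ang',np.median(a),a.min(),a.max(),P.mean(0),r[m].max())
```

```text
[459.50810194 190.28449718 102.60510049] [ 3.14082597e+00  1.79241786e-03 -4.39184421e-03] 4.2 40.74296805327825 [ 1.39827514 -0.16669354 -0.51211811]
tin top 4160 [461.17378679 190.46778973 104.24087612] [101.19070042 104.54357534 105.63707238] [440.14039642 171.34083525  97.60821102] [479.30356996 209.25869632 106.95273393]
w1 202 ang 10.061241429640816 5.783243496876448 13.552407553700183 [362.42082507  96.92383511   6.3914118 ] 145.2950213681063
c3 43 ang 8.636194362238331 -15.595742572380761 29.18378543853865 [361.62908664 102.8591412    6.45459705] 148.8444960726124
c1 34 ang 8.12722187860292 -13.87668546042925 28.459626003251877 [362.2897331  100.44288358   6.04513437] 143.1137315077321
```

>>> {"api": "arm_command", "payload": {"rows": [0.5,2.5,-12,0,36,0,0,-12,0,36,0,0,-6,0,36,0,0,0,0,36]}}

```text
clock: 4.75
eef_pos: [460.3, 194.0, 72.7]
eef_rot: [3.141, 0.001, -0.003]
wrist_force: [-0.4, -0.8, -0.3]
finger_gap: 40.2
```

>>> {"api": "arm_command", "payload": {"rows": [0,0,-3,0,36,0,0,0,0,36]}}

```text
clock: 5.0
eef_pos: [460.5, 194.1, 70.2]
eef_rot: [-3.142, -0.0, -0.003]
wrist_force: [0.5, 0.5, -0.2]
finger_gap: 40.2
```

Lower a touch more, then release with a modest opening.

>>> {"api": "arm_command", "payload": {"rows": [0,0,-1.5,0,36,0,0,0,0,60,0,0,0,0,60,0,0,0,0,60,0,0,30,0,60]}}

```text
clock: 5.62
eef_pos: [459.5, 193.7, 97.6]
eef_rot: [3.14, 0.004, -0.004]
wrist_force: [0.6, 0.4, 1.1]
finger_gap: 60.1
```

>>> {"api": "arm_command", "payload": {"rows": [0,0,40,0,60,-20,-40,10,0,60,-20,-40,0,0,60,-20,-50,0,0,60,0,0,0,0,60]}}

```text
clock: 6.25
eef_pos: [399.7, 62.2, 149.0]
eef_rot: [3.141, -0.0, -0.007]
wrist_force: [0.3, 0.2, -0.1]
finger_gap: 60.2
```

```bash
cat >> h.py <<'E'
def comps(X,z0,z1,mn=40,cx=491.3,cy=119.7,r=130):
    m=(X[...,2]>z0)&(X[...,2]<z1)&(np.hypot(X[...,0]-cx,X[...,1]-cy)<r)
    k,l,st,ce=cv2.connectedComponentsWithStats(m.astype(np.uint8))
    for i in range(1,k):
        if st[i,4]>mn:
            P=X[l==i]; (a,b),q=cv2.minEnclosingCircle(P[:,:2].astype(np.float32)); print(z0,z1,ce[i].round(),st[i,4],P.mean(0).round(1),'circ',round(a,1),round(b,1),round(q,1),'pol',round(float(np.hypot(a-cx,b-cy)),1),round(float(np.degrees(np.arctan2(b-cy,a-cx))),1))
E
python3 - <<'E'
from h import *
s=manip.read_state(); print(s['eef_pos'],s['clock'],s['finger_gap'])
c=snap('wrist','w5');X=cloud(c)
comps(X,69,74,100); comps(X,40,47,700); comps(X,110,118,200)
E
```

```text
[399.74896813  62.16321966 149.016886  ] 6.25 60.167541003836924
69 74 [135. 132.] 2069 [460.  193.4  70.8] circ 459.8 193.9 19.6 pol 80.6 113.0
40 47 [167.  32.] 741 [533.6 173.5  43.2] circ 549.0 171.6 31.0 pol 77.6 41.9
40 47 [341. 109.] 1629 [474.4  40.8  43. ] circ 473.6 41.4 31.3 pol 80.2 -102.7
40 47 [161. 126.] 942 [462.6 186.5  43.2] circ 460.2 192.9 31.2 pol 79.6 113.0
40 47 [256. 185.] 1159 [413.4 111.4  43.3] circ 411.5 112.7 31.3 pol 80.1 -175.0
110 118 [215.  80.] 1998 [491.7 118.5 114. ] circ 491.6 118.3 23.2 pol 1.4 -77.4
```

The tin is seated: top at 70.8, and within about 1 mm of the cup centre. Before going for the jar I'll check the bowl clearance.

Run:
```python
from h import *
for t in ['w1','s1']:
    X=cloud(load(t)); m=(X[...,2]>60)&(X[...,2]<140)&(X[...,1]<-180)&(X[...,1]>-520)&(X[...,0]>440)&(X[...,0]<700)
    P=X[m]; print(t,len(P),P.min(0),P.max(0)) if len(P) else 0
    m=(X[...,2]>25)&(X[...,2]<60)&(abs(X[...,1]+200)<120)&(X[...,0]>490)&(X[...,0]<650); P=X[m]
    if len(P): print(P.min(0),P.max(0))
```

```text
w1 6761 [ 508.09457582 -496.81509995   60.13023633] [ 568.45090496 -349.9899146   115.91064299]
[ 554.19359052 -216.52759268   25.09882892] [ 569.52379029 -168.46328951   59.43220243]
s1 2740 [ 507.0093856  -519.81540256   60.01642304] [ 699.93085676 -183.62604767  120.32578892]
[ 549.3470352  -319.93306423   25.0506511 ] [649.92036117 -84.10005701  59.99555313]
```

>>> {"api": "arm_command", "payload": {"rows": [5,-58,0,0,66,5,-58,0,0,66,5,-58,0,0,66,10,-58,0,0,66,11,-58,0,0,66]}}

```text
clock: 6.92
eef_pos: [437.6, -227.3, 148.8]
eef_rot: [3.141, -0.001, -0.003]
wrist_force: [0.7, 0.3, 0.3]
finger_gap: 66.1
```

>>> {"api": "arm_command", "payload": {"rows": [9,-45,-15,0,66,0,0,-40,0,66,0,0,-30,0,66,0,0,0,0,66]}}

```text
clock: 7.42
eef_pos: [445.5, -269.7, 61.9]
eef_rot: [-3.139, 0.003, -0.003]
wrist_force: [0.1, -0.5, 0.6]
finger_gap: 66.0
```

Run:
```python
from h import *
s=manip.read_state(); print(s['eef_pos'],s['clock'],s['finger_gap'])
X=cloud(snap('wrist','w6'))
comps(X,46,50,100,446.4,-272.3,30);comps(X,53,60,40,446.4,-272.3,15)
```

```text
[ 445.45255662 -269.71458042   61.86875162] 7.425 65.99103017908828
46 50 [320. 241.] 2869 [ 447.5 -272.3   48.4] circ 446.2 -272.4 19.6 pol 0.3 -162.8
53 60 [320. 247.] 349 [ 447.  -272.3   56. ] circ 446.5 -272.3 5.9 pol 0.1 -6.2
```

>>> {"api": "arm_command", "payload": {"rows": [0.8,-2.6,-14,0,66,0,0,0,0,33,0,0,0,0,33,0,0,0,0,33,0,0,0,0,33]}}

```text
clock: 8.1
eef_pos: [446.5, -273.6, 50.2]
eef_rot: [3.141, -0.001, -0.003]
wrist_force: [0.1, 0.4, 3.1]
finger_gap: 38.7
```

>>> {"api": "arm_command", "payload": {"rows": [0,0,0,0,33,0,0,25,0,33,0,0,40,0,33,-5,40,30,0,33,-5,50,0,0,33]}}

```text
clock: 8.72
eef_pos: [436.7, -183.2, 146.6]
eef_rot: [3.14, -0.003, -0.005]
wrist_force: [2.0, 0.2, -0.9]
finger_gap: 38.0
```

>>> {"api": "arm_command", "payload": {"rows": [6,55,0,0,33,6,55,0,0,33,6,50,0,0,33,6,30,0,0,33,0,0,0,0,33]}}

```text
clock: 9.35
eef_pos: [460.3, 8.0, 144.6]
eef_rot: [-3.142, 0.0, -0.001]
wrist_force: [-0.3, -0.3, -1.4]
finger_gap: 38.5
```

>>> {"api": "arm_command", "payload": {"rows": [13,33,0,0,33,0,0,-22,0,33,0,0,-20,0,33,0,0,0,0,33]}}

```text
clock: 9.85
eef_pos: [472.5, 38.8, 101.7]
eef_rot: [3.142, 0.003, -0.004]
wrist_force: [-0.2, -0.1, -0.7]
finger_gap: 38.5
```

Run:
```python
from h import *
s=manip.read_state(); print(s['eef_pos'],s['clock'],s['finger_gap'],s['wrist_force'])
X=cloud(snap('wrist','w7')); p=s['eef_pos']
comps(X,p[2]+1,p[2]+12,40,p[0],p[1],15);comps(X,p[2]-5,p[2],100,p[0],p[1],25)
comps(X,40,47,500);comps(X,69,73,200)
```

```text
[472.49741754  38.77738325 101.65345546] 9.85 38.507562992782965 [-0.20596463 -0.07702114 -0.6523434 ]
102.65345545977686 113.65345545977686 [314. 258.] 427 [473.5  39.  107.3] circ 472.5 38.9 6.1 pol 0.1 76.6
96.65345545977686 101.65345545977686 [314. 251.] 3327 [473.8  39.2  99.9] circ 474.5 40.6 22.5 pol 2.7 41.3
40 47 [252.  86.] 2413 [561.6  78.7  43.1] circ 560.1 78.5 31.2 pol 80.2 -30.9
40 47 [121. 103.] 1441 [552.6 166.1  43.2] circ 552.0 171.9 31.6 pol 80.0 40.7
40 47 [311. 198.] 1038 [487.5  41.2  43. ] circ 473.5 41.7 31.2 pol 80.0 -102.9
40 47 [ 92. 205.] 510 [482.8 198.5  43.4] circ 472.4 194.3 27.7 pol 76.9 104.2
69 73 [ 79. 250.] 2324 [460.8 192.9  70.8] circ 460.4 193.6 19.9 pol 80.1 112.7
```

>>> {"api": "arm_command", "payload": {"rows": [1,2.6,-12,0,33,0,0,-12,0,33,0,0,-5,0,33,0,0,0,0,33]}}

```text
clock: 10.4
eef_pos: [474.1, 42.1, 73.4]
eef_rot: [-3.142, 0.001, -0.003]
wrist_force: [-0.4, 0.7, -0.8]
finger_gap: 38.3
```

>>> {"api": "arm_command", "payload": {"rows": [0,0,-2,0,33,0,0,0,0,33]}}

```text
clock: 10.65
eef_pos: [474.4, 42.1, 71.8]
eef_rot: [3.142, -0.0, -0.003]
wrist_force: [0.0, -0.8, -1.1]
finger_gap: 38.4
```

>>> {"api": "arm_command", "payload": {"rows": [0,0,-1.5,0,33,0,0,0,0,60,0,0,0,0,60,0,0,0,0,60,0,0,30,0,60]}}

```text
clock: 11.28
eef_pos: [473.3, 42.1, 99.2]
eef_rot: [3.142, 0.004, -0.004]
wrist_force: [0.6, -0.2, 0.2]
finger_gap: 60.0
```

>>> {"api": "arm_command", "payload": {"rows": [0,0,40,0,60,-25,25,15,2.5,60,-25,25,0,2.5,60,0,0,0,0,60]}}

```text
clock: 11.78
eef_pos: [423.4, 93.1, 155.6]
eef_rot: [-3.141, -0.001, 0.086]
wrist_force: [0.4, 0.7, 0.7]
finger_gap: 60.2
```

Run:
```python
from h import *
s=manip.read_state(); print(s['eef_pos'],s['eef_rot'],s['clock'],s['finger_gap'])
c=snap('wrist','w8');X=cloud(c)
comps(X,69,73.3,300);comps(X,66,71,300);comps(X,73.7,79,40);comps(X,40,47,500)
P=X[(X[...,2]>110)&(X[...,2]<118)&(np.hypot(X[...,0]-491,X[...,1]-120)<40)]; print(len(P),cv2.minAreaRect(P[:,:2].astype(np.float32)))
```

```text
[423.43662157  93.0787711  155.59388542] [-3.14144918e+00 -5.82348870e-04  8.60742419e-02] 11.775 60.246899457938014
69 73.3 [187. 150.] 1945 [460.2 193.4  70.7] circ 459.7 193.4 19.8 pol 80.2 113.2
66 71 [219.  25.] 2064 [550.2 171.2  68.4] circ 551.7 171.8 19.6 pol 79.7 40.8
66 71 [352.  24.] 2078 [558.2  78.5  68.4] circ 559.3 78.6 19.6 pol 79.5 -31.1
66 71 [387. 148.] 1811 [474.7  42.9  68.3] circ 474.2 42.4 19.6 pol 79.1 -102.5
66 71 [189. 150.] 1459 [460.7 191.9  69.9] circ 459.8 193.8 20.5 pol 80.5 113.0
66 71 [289. 218.] 1526 [412.8 112.5  68.4] circ 411.9 112.6 19.3 pol 79.7 -174.9
73.7 79 [216.  20.] 263 [551.2 171.4  76.2] circ 551.5 171.6 6.0 pol 79.4 40.8
73.7 79 [354.  19.] 240 [559.5  78.4  76.1] circ 560.0 78.3 5.8 pol 80.2 -31.1
73.7 79 [389. 150.] 201 [474.4  42.8  76.2] circ 474.2 42.4 5.9 pol 79.2 -102.5
73.7 79 [289. 222.] 166 [412.2 112.4  76.2] circ 411.8 112.4 5.7 pol 79.9 -174.8
40 47 [230.  42.] 1103 [543.3 170.1  43.2] circ 551.7 172.0 31.3 pol 79.9 40.9
40 47 [350.  39.] 1274 [553.5  77.1  43.1] circ 559.9 78.4 31.2 pol 80.1 -31.1
40 47 [383. 145.] 1377 [473.8  40.5  43. ] circ 473.5 41.2 31.5 pol 80.5 -102.8
40 47 [205. 142.] 942 [463.6 188.   43.2] circ 460.2 193.1 31.3 pol 79.7 113.0
40 47 [292. 207.] 1050 [413.5 112.5  43.2] circ 411.2 112.8 31.4 pol 80.4 -175.1
1745 ((491.3009033203125, 119.51586151123047), (45.72140121459961, 14.183793067932129), 5.217784881591797)
```

View pics/w8.png

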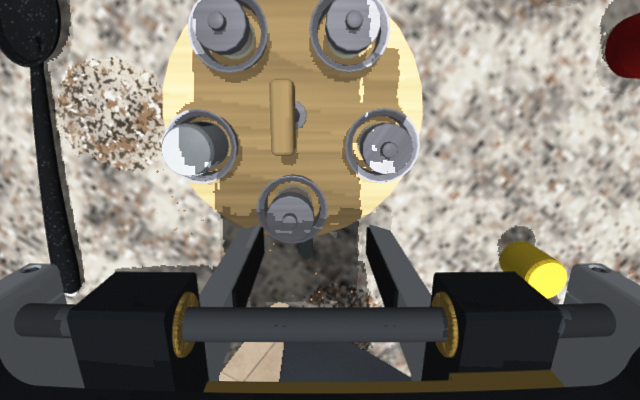

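Both are seated: the tin at (200,145) has its top at 70.7, and the jar at (388,150) has its knob at 76.2 like the fixed ones. Handle angle is 5.2°. Next I'll grip the handle.

>>> {"api": "arm_command", "payload": {"rows": [34,13,0,0.3,60,34,13.5,0,0,60,0,0,-25,0,60,0,0,-15,0,60,0,0,0,0,60]}}

```text
clock: 12.45
eef_pos: [491.9, 118.1, 114.3]
eef_rot: [3.141, 0.002, 0.088]
wrist_force: [0.7, -1.4, 0.6]
finger_gap: 60.4
```

>>> {"api": "arm_command", "payload": {"rows": [-0.6,1.5,-7,0,60,0,0,0,0,8,0,0,0,0,8,0,0,0,0,8,0,0,0,0,8], "newtons": 20}}

```text
clock: 13.08
eef_pos: [491.8, 120.1, 108.4]
eef_rot: [-3.142, -0.0, 0.089]
wrist_force: [1.0, 0.1, -0.3]
finger_gap: 23.2
```

>>> {"api": "arm_command", "payload": {"rows": [0,0,0,0,8,0,0,0,0,8]}}

```text
clock: 13.32
eef_pos: [491.8, 119.3, 108.3]
eef_rot: [3.14, 0.0, 0.089]
wrist_force: [0.4, -6.0, 1.4]
finger_gap: 13.9
```

Gripped at 13.9 mm with the axis aligned. Turning counter-clockwise by about 77°.

>>> {"api": "arm_command", "payload": {"rows": [0,0,0,2,8,0,0,0,4,8,0,0,0,5,8,0,0,0,5,8,0,0,0,5,8]}}

```text
clock: 13.95
eef_pos: [491.7, 119.8, 108.3]
eef_rot: [3.141, 0.0, 0.458]
wrist_force: [-1.2, -2.4, 1.8]
finger_gap: 13.6
```

>>> {"api": "arm_command", "payload": {"rows": [0,0,0,5,8,0,0,0,5,8,0,0,0,5,8,0,0,0,5,8,0,0,0,5,8]}}

```text
clock: 14.58
eef_pos: [491.4, 120.2, 108.3]
eef_rot: [-3.141, 0.0, 0.895]
wrist_force: [-4.4, -0.1, 4.2]
finger_gap: 13.9
```

>>> {"api": "arm_command", "payload": {"rows": [0,0,0,5,8,0,0,0,5,8,0,0,0,5,8,0,0,0,5,8,0,0,0,5,8]}}

```text
clock: 15.2
eef_pos: [490.9, 120.4, 108.3]
eef_rot: [-3.14, 0.0, 1.331]
wrist_force: [-8.7, 2.1, 5.1]
finger_gap: 14.2
```

>>> {"api": "arm_command", "payload": {"rows": [0,0,0,4,8,0,0,0,2,8,0,0,0,0,8,0,0,0,0,8,0,0,0,0,8]}}

```text
clock: 15.82
eef_pos: [490.7, 120.4, 108.3]
eef_rot: [-3.139, 0.0, 1.433]
wrist_force: [-8.8, 2.7, 6.0]
finger_gap: 14.0
```

Run:
```python
from h import *
s=manip.read_state(); print(s)
c=snap('wrist','w9');X=cloud(c);snap('side','s9')
comps(X,69.5,73.3,150);comps(X,73.7,79,40)
c=snap('scene','c9');X=cloud(c);print();comps(X,68,75,30)
f=np.array([491.3,119.7])-80*np.array([np.cos(np.radians(10.06)),np.sin(np.radians(10.06))]);print('front',f)
```

```text
{'clock': 15.825, 'joints': array([1.67791566e-01, 3.34547412e-01, 1.76693660e+00, 8.04838916e-04,
       1.04235433e+00, 3.04969301e-01]), 'qd': array([ 3.85103066e-04,  7.62053677e-04,  3.49664259e-05,  6.89359342e-04,
       -1.70281855e-03,  8.60926886e-04]), 'effort': array([-2.30933413e+00, -4.79013491e+01, -3.23754072e+01, -7.02219643e-01,
       -1.99167833e+00,  4.71655873e-02]), 'eef_pos': array([490.74762373, 120.42374432, 108.28140798]), 'eef_rot': array([-3.13924203e+00,  1.22310139e-05,  1.43321204e+00]), 'wrist_force': array([-8.80476053,  2.70565246,  6.04279014]), 'moment': array([0.37215704, 1.39891519, 0.06676497]), 'finger_gap': 13.983660131653986}
69.5 73.3 [198. 259.] 1740 [411.2 109.1  70.8] circ 412.0 105.5 19.2 pol 80.6 -169.8
73.7 79 [234. 128.] 314 [454.2 190.1  76.2] circ 454.1 189.9 6.0 pol 79.4 118.0
73.7 79 [395. 128.] 323 [546.5 177.4  76.1] circ 546.9 177.3 6.0 pol 80.0 46.0
73.7 79 [429. 265.] 238 [562.2  86.7  75.9] circ 562.6 85.7 6.4 pol 79.0 -25.5
73.7 79 [315. 343.] 48 [480.2  37.4  76.1] circ 480.1 38.3 4.6 pol 82.1 -97.8

68 75 [289. 213.] 43 [477.5  41.1  70.1] circ 479.6 40.9 18.2 pol 79.6 -98.4
68 75 [234. 219.] 42 [545.3 180.9  70.6] circ 544.1 178.8 19.8 pol 79.2 48.2
68 75 [282. 235.] 102 [409.2 106.7  71.1] circ 409.8 106.7 20.1 pol 82.5 -170.9
68 75 [247. 240.] 74 [451.9 191.4  70. ] circ 451.9 190.5 20.0 pol 81.1 119.1
front [412.52997047 105.72565036]
```

View pics/w9.png

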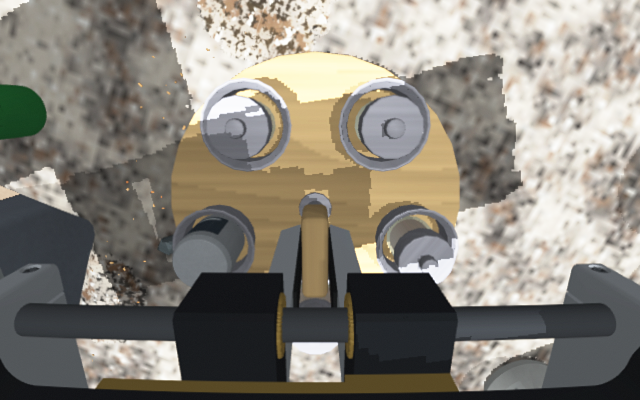

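The tin at (205,255) is at the front at (412.0, 105.5), against an expected front spot of (412.5, 105.7). The jar's knob is still at 76.1, the grip gap is 14.0 mm and the carousel is still, so I'm handing in.

```bash
python3 -c "
from cell import manip
print(manip.sign_off())"
```

```text
the job is handed in; nothing more can be done
None
```

The job is done and handed in at about 16 s on the robot's clock; sign-off reports no verdict, so these results are my own measurements.

I put the grey pepper tin in the left empty cup and the loose glass jar in the right one, and let go of both. I then gripped the wooden handle and turned the carousel about 77° counter-clockwise.

- **Tin:** the wrist camera put it at (412.0, 105.5), less than 1 mm from my front spot at (412.5, 105.7). The coarser scene view put it about 3 mm off, still well inside the 14 mm limit. Its top is at 70.8 mm, so it is fully seated.
- **Jar:** its knob is at 76.1 mm, the same as the fixed jars. It was about 1.5 mm from its cup centre when released. At the end it was partly hidden behind the gripper, so its final position is less exact.
- **Hold:** the fingers are on the handle at a 14.0 mm gap with the grip set to 20 N, about 2 mm above the grip point, and the arm was still. I did not measure the finger force on the handle directly; the wrist carried a side load of about 9 N.
- **Bystanders:** I planned clearance from the cup and bowl and kept the arm away from the spoon, but did not measure any of them again at the end.

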